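# Hold the dryer lid at its marker

### The arm

A 6-joint arm with a two-finger parallel gripper is mounted at the origin on a cart in front of the work surface, level with it; the furniture and walls round the work are solid. World frame = base frame: x ahead of the robot, y to its left, z up, the work surface at z = 0. Lengths are in m, angles in rad, forces in N, time in s.
With the tool pointing down it reaches from about 0.35 to 0.775 m from the base axis. Payload 7.3 kg.
Tool frame: the origin (TCP) lies midway between the tips of the shut fingers; the grasp point (between the pads) lies 19 mm behind it (robot.grip_depth is the z of the grasp point in the tool frame, in m); z points along the fingers, y is the line along which they close (so a half turn about z gives the same grasp; the last joint's range is limited). The gripper opens to 92 mm and grips with 3 to 60 N. Pads are 19 mm wide; open, the fingers measure 130 mm over their backs; the gripper's body (75 mm by 190 mm) begins 47 mm behind the grasp point.
Start: joints at [1.03, 0.342, 1.524, -0, 1.275, -0.146], TCP at [0.202, 0.485, 0.227] pointing down, gripper open.
Joint ranges: [-2.53, 2.53], [-0.77, 2.02], [0.04, 2.7], [-1, 4.14], [0.28, 2.66], [-3.11, 3.11]. Speed limits (rad/s): [2.57, 2.57, 3.14, 3.14, 3.14, 3.14].

### API

Orientations are given as [roll, pitch, yaw] about the fixed x, y, z axes, in that order (R = Rz(yaw) Ry(pitch) Rx(roll)).
In Python, from cell import robot, viewer gives the robot as it stands.
- The arm moves only by the tool step_arm, never from a script. Its argument "increments" is a list of rows, each an object with "delta_pos": the shift along the tool's x, y, z in cm, a list of three; "dr": the turn, a rotation vector about the tool's x, y, z in degrees, a list of three; "fingers": the closure, from -1 (fully open) to 1 (shut), so that 0 is half open. In form: [{"delta_pos": [tx, ty, tz], "dr": [wx, wy, wz], "fingers": fingers}, ...]. A call has exactly 5 rows; each row is the pose to reach, as a shift and turn from the pose commanded when the call began, along the tool's axes at that moment; what a row does not reach only later rows make up. A row lasts 1/8 s, in which the tool goes at most 62.5 mm and 10.7 degrees, less where a joint would pass 70% of its speed; a pose out of reach is approached as far as the arm can. A call with a gripper value outside its range is refused whole. The fingers move at their own pace and stop on an object; "newtons" is the grip in N (left out, the last holds). Time passes only in rows, so rows that repeat a pose let the fingers close, or fill a call up. It gives the time, the measured TCP pose, the force, the opening and the grip force at its end, in the units of the state.
- robot.observe(): the state, without advancing time (a new reading comes with each control period).
- viewer.read_camera(name): name is "scene" or "top" or "wrist"; returns the picture (384x512x3 uint8, red, green, blue); there is no depth.
- viewer.camera_params(name): a dict with "K" (3x3 intrinsics, pixels), "T" (4x4, takes a point from camera to world coordinates). Camera axes: x right, y down, z forward; pixel columns grow to the right and rows downward; lengths in m; the calibration is good to about 2 mm. A picture is of the moment at which its call begins: read the wrist's pose just before it. camera_params takes no time and is no camera call; for the wrist camera it gives the pose at the moment of the call.
- robot.hand_in(): hands the job in; it is judged then, once.
The state is a dict: "time": time; "qpos": joint angles; "qvel": joint speeds; "joint_efforts": joint torques, N m; "tool_pos": TCP position; "tool_rot": TCP orientation; "contact_force": force on the tool from outside, world axes, zero at the start; "torque": the same for the moment, N m; "opening": finger opening in m; "grip_force": force on a finger pad.
Only numpy, scipy, OpenCV 4.12 (cv2) and the standard library are available. Lean on these libraries where they do the work, as an engineer would, in place of code of your own. Each camera call takes 0.05 s, during which the arm holds its last target. There are 200 camera calls.

### The job

Switch the specimen dryer's isolator off by throwing its toggle lever over to the far side, and only then lift the dryer's sprung lid by its handle until the lid is at the same slant as the dark marker arm at its side. Finish while still holding the lid there, in line with the marker: do not let go. Do not shift the marker or disturb the other things on the bench.

Things in the scene. Friction and masses are not known exactly. Their poses are not given: they have to be found in the camera images.
- dryer: fixed white open-topped housing, 150 mm deep (x), 180 wide (y), 86 high; origin under its centre on the bench, z up, +x to its back (turned up to 0.3 rad from straight ahead). The lid's hinge line runs along y at x = +75, z = 92 mm. A quadrant (aluminium arc, 118 mm radius about the hinge line) with the marker stands at its left, y = 95 to 130 mm, and rises to 210 mm at most.
- lid (a joint): lid hinge: 0 = shut (level), grows as the front rises, stop at 1.3 rad. The flat aluminium lid (150 mm long, 11 thick, 0.35 kg, mid-plane through the hinge line) is pulled shut by a spring: 0.48 N m at shut, plus 0.8 N m/rad. About 4 N at the handle starts it, 5 to 8 N hold it at the marker; let go, it falls shut.
- lid_handle (a point): middle of the lid's handle: round steel bar, 12 mm thick, 110 long, along the dryer's y, on two arms 55 mm ahead of the lid's front edge, in the lid's mid-plane, 205 mm from the hinge line, 92 mm above the bench when shut. 49 mm free between bar and lid; only bench beneath. The bar can turn between the fingers. Axes turn with the lid: x to the hinge, y along the bar.
- marker (a joint): angle at which the marker arm is clamped on the quadrant, in the same sense and from the same zero as the lid's angle: lid and marker are in line when the two values are equal. Between 0.45 and 0.9 rad, another each time; it stays where it is unless pushed hard.
- marker_tip (a point): free end of the marker arm: a dark steel strip 145 mm long, 9 mm high, 4 mm thick, that points out radially from the hinge line beside the lid, 113 mm to the left (+y) of the dryer's middle. Axes turn with the arm (x runs from the tip to the hinge line).
- isolator: isolator switch: fixed grey box 90 mm (x) by 64 (y) by 45 high, left or right of the dryer; origin under its centre on the bench, z up, +x to its far side, where a short black cable gland sticks out (turned up to 0.4 rad from straight ahead). The toggle's pivot runs along y above the centre, 55 mm over the bench.
- toggle (a joint): angle of the toggle lever: 0 = on, leaning 0.55 rad towards the near side (-x of the isolator); 1.1 rad = off, leaning 0.55 rad to the far side (+x). It passes upright at 0.55, falls to whichever side it leans, and rests on stops; about 1 N at the knob throws it.
- toggle_knob (a point): centre of the black ball (24 mm diameter) at the end of the 10 mm thick steel toggle lever, 68 mm from the pivot: 113 mm above the bench at on and at off, 123 mm when upright.
- spanner: bystander: flat steel spanner 163 mm long, 6 high, lying along y in front of the dryer; origin at the centre of its underside
- specimen: bystander: round mounted specimen, 30 mm diameter, 19 high, in front of the isolator; origin at the centre of its underside
- paste_pot: bystander: round pot, 69 mm diameter, 41 high, behind the isolator; origin at the centre of its underside

How it is judged:
By the outcome, as a careful person would: the job done as asked, in the order asked, and still so for the second after the job is handed in, while the arm keeps its last pose, push and grip.
It also fails if it takes over 48 s, if anything falls off the work surface, if the arm or the gripper's body presses on something with over 40 N, if the wrist force passes 120 N, or if a joint passes its speed limit or range.

## Working session

There is one attempt and no reset: what is moved stays moved. The work goes in short steps, Python scripts to look and compute and a tool call to move; the robot and the scene stay as the last step left them, time stands still between calls to the robot, and variables do not carry over. Pictures are saved under pics/ and viewed, at most 10 in all, crops included, and the job is handed in when it is done.

Besides the shell and the picture viewer there is one more tool, called as name([rows], argument=value, ...), one row to a line, values as JSON. step_arm: Moves the arm, as the interface text tells. Its arguments: {"type":"object","properties":{"increments":{"type":"array"},"newtons":{"type":"number"}},"required":["increments"]}

```bash
mkdir -p pics; ls; python3 - <<'E'
from cell import robot, viewer
import cv2, numpy as np
for n in ("scene","top"):
    im=viewer.read_camera(n); cv2.imwrite(f"pics/{n}0.png",cv2.resize(im[:,:,::-1],(800,600),interpolation=cv2.INTER_CUBIC)); cv2.imwrite(f"raw_{n}.png",im[:,:,::-1])
    p=viewer.camera_params(n); print(n,np.round(p["K"],1).tolist(),np.round(p["T"],4).tolist())
print(robot.observe(),robot.grip_depth)
E
```

```text
pics
scene [[495.4, 0.0, 269.0], [0.0, 495.4, 189.5], [0.0, 0.0, 1.0]] [[0.7605, -0.354, 0.5444, -0.0247], [-0.6493, -0.4116, 0.6395, -0.7119], [-0.0023, -0.8398, -0.5429, 0.703], [0.0, 0.0, 0.0, 1.0]]
top [[482.2, 0.0, 255.9], [0.0, 482.2, 192.7], [0.0, 0.0, 1.0]] [[0.0109, -0.9985, 0.054, 0.525], [-0.9999, -0.0111, -0.0028, 0.0268], [0.0034, -0.054, -0.9985, 1.5011], [0.0, 0.0, 0.0, 1.0]]
{'time': 0.1, 'qpos': array([ 1.03000289e+00,  3.42660067e-01,  1.52493018e+00,  1.57528942e-05,
        1.27541742e+00, -1.45993619e-01]), 'qvel': array([-0.00071347, -0.00223917, -0.00153105, -0.0006421 ,  0.00074817,
       -0.00097134]), 'joint_efforts': array([ 7.58452443e-04, -4.32003736e+01, -2.44693959e+01,  7.18017155e-02,
        5.26141527e-02, -4.05650894e-05]), 'tool_pos': array([0.20170546, 0.48430275, 0.22610779]), 'tool_rot': array([-3.14019488e+00, -2.20754554e-04,  2.74678809e+00]), 'contact_force': array([-0.14946852, -0.61891054, -0.19362852]), 'torque': array([ 0.0265322 , -0.00172866, -0.04920156]), 'grip_force': 0.0, 'opening': 0.09166028319613088} -0.0188
```

View pics/scene0.png

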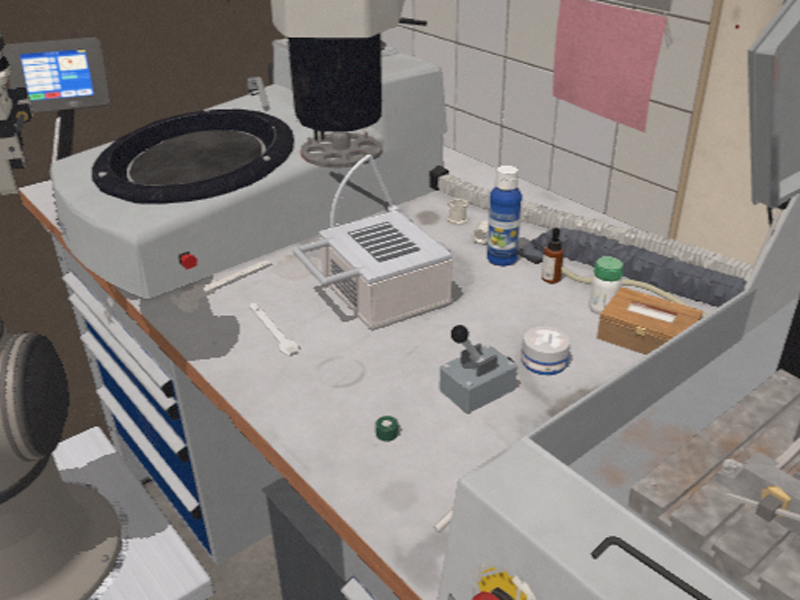

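View pics/top0.png

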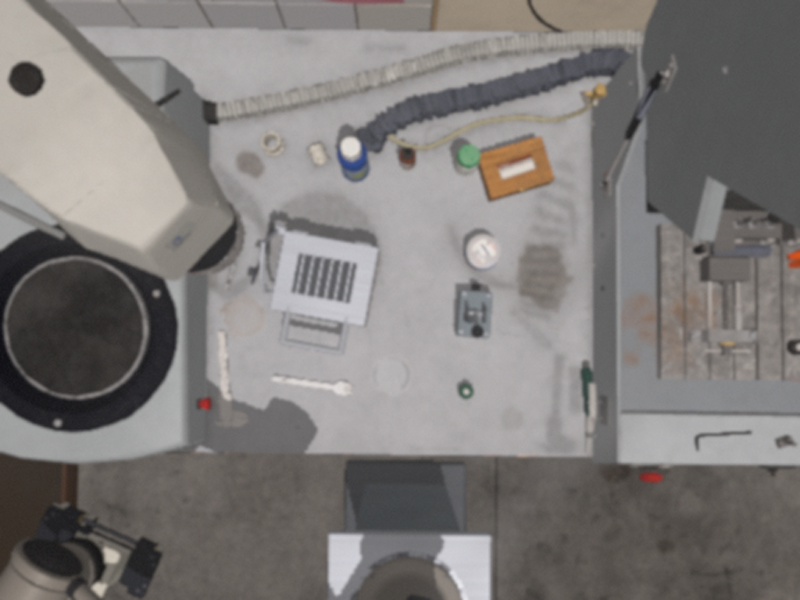

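```bash
cat > h.py <<'E'
import numpy as np, cv2
from cell import robot, viewer
from scipy.spatial.transform import Rotation as Ro
P={n:viewer.camera_params(n) for n in("scene","top")}
def ray(n,uv,p=None):
    p=p or P[n];d=np.linalg.inv(p["K"])@[uv[0],uv[1],1];return p["T"][:3,3],p["T"][:3,:3]@d
def onz(n,uv,z,p=None):
    o,d=ray(n,uv,p);return o+d*(z-o[2])/d[2]
def tri(a,b,pa=None,pb=None):
    (o,d),(q,e)=ray(*a,pa),ray(*b,pb)
    s=np.linalg.lstsq(np.c_[d,-e],q-o,rcond=None)[0];x,y=o+s[0]*d,q+s[1]*e
    return (x+y)/2,np.linalg.norm(x-y)
def proj(n,X,p=None):
    p=p or P[n];c=p["T"][:3,:3].T@(np.asarray(X)-p["T"][:3,3]);u=p["K"]@c;return u[:2]/u[2]
E
python3 - <<'E'
from h import *
t=cv2.imread("raw_top.png");s=cv2.imread("raw_scene.png")
# 4x crops: top dryer (cols155-255,rows130-230), scene marker/dryer (cols185-295, rows 95-215)
c=lambda im,x,y,w,h,k:cv2.resize(im[y:y+h,x:x+w],None,fx=k,fy=k,interpolation=cv2.INTER_CUBIC)
cv2.imwrite("pics/c1.png",np.hstack([c(t,155,130,95,100,4),c(s,190,95,100,100,4)]))
cv2.imwrite("pics/c2.png",np.hstack([c(t,285,170,40,60,8),c(s,275,200,60,60,8)]))
# dark blobs near knob
for n,im,(x,y,w,h) in(("top",t,(285,175,40,50)),("scene",s,(275,200,60,35))):
    m=(im[y:y+h,x:x+w].max(2)<45).astype(np.uint8);k,l,st,ce=cv2.connectedComponentsWithStats(m)
    print(n,[(st[i,4],st[i,:4].tolist(),(ce[i]+[x,y]).round(1).tolist()) for i in range(1,k) if st[i,4]>8])
E
```

```text
top []
scene [(np.int32(79), [14, 8, 10, 11], [293.7, 213.5])]
```

View pics/c1.png

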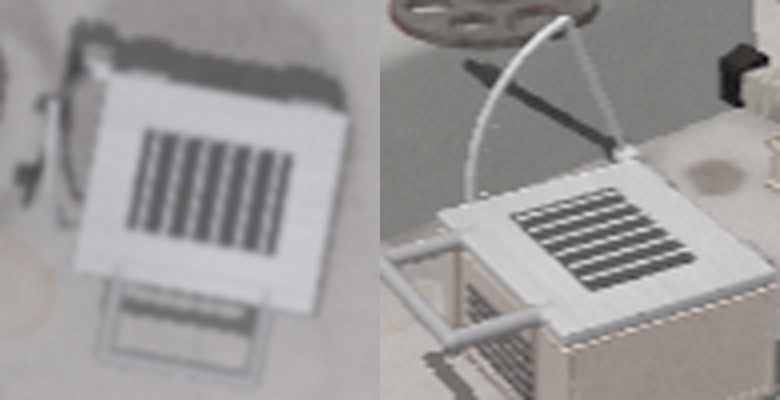

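View pics/c2.png

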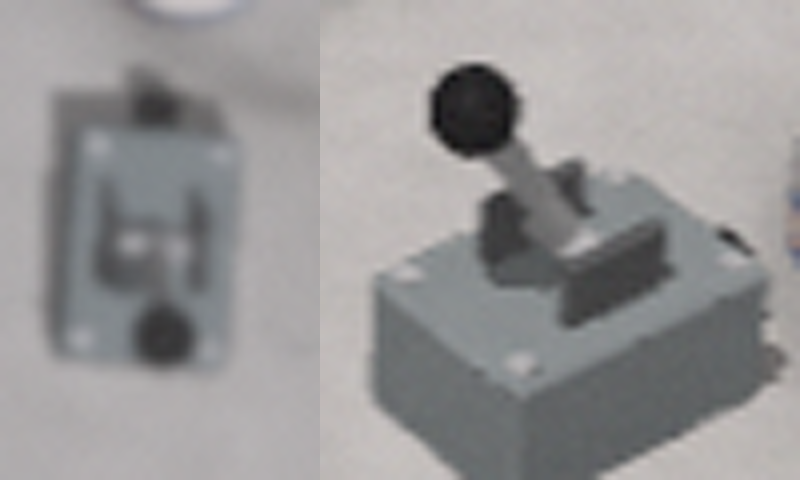

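```bash
python3 - <<'E'
from h import *
c1=lambda X,Y:(155+(X+.5)/4-.5,130+(Y+.5)/4-.5)
c1s=lambda X,Y:(190+(X-380+.5)/4-.5,95+(Y+.5)/4-.5)
c2=lambda X,Y:(285+(X+.5)/8-.5,170+(Y+.5)/8-.5)
L=[onz("top",c1(*q),.0975) for q in((105,70),(350,112),(315,312),(75,272))]
cen=np.mean(L,0);yd=(L[0]-L[1]+L[3]-L[2])[:2];yd/=np.linalg.norm(yd)
xd0=(L[0]-L[3]+L[1]-L[2])[:2];print("yaw y",np.arctan2(-yd[0],yd[1]),"yaw x",np.arctan2(xd0[1],xd0[0]),"cen",cen)
H=[onz("top",c1(*q),.092) for q in((101,352),(261,382))];hm=np.mean(H,0);print("handle",hm,"len",np.linalg.norm(H[0]-H[1]))
k,e=tri(("top",c2(163,334)),("scene",(293.7,213.5)));print("knob",k,e)
B=[onz("top",c2(*q),.045) for q in((80,128),(240,140),(228,372),(65,358))]
print("iso",np.mean(B,0),"yaw",[np.arctan2(*(a-b)[[1,0]]) for a,b in((B[0],B[3]),(B[1],B[2]))])
yaw=np.arctan2(-yd[0],yd[1]);x=np.r_[np.cos(yaw),np.sin(yaw),0];y=np.r_[-x[1],x[0],0]
hp=hm+.205*x; print("cen from handle",hm+.130*x,"hinge",hp)
for off in (.113,.115,):
  R=[]
  for q in((470,66),(613,151),(500,85),(580,131)):
    o,d=ray("scene",c1s(*q));t=((hp+off*y-o)@y)/(d@y);X=o+t*d-hp;R.append((-X@x,X[2]))
  R=np.array(R);print(off,R.round(4).tolist(),np.arctan2(R[:,1],R[:,0]), np.arctan2(*(R[2]-R[3])[::-1]))
  print(np.arctan2(*(R[0]-R[1])[::-1]))
tip,e=tri(("top",c1(28,190)),("scene",c1s(470,66)));print("tip",tip,e,(tip-hp)@x,(tip-hp)@y)
for q in((225,350),):pass
E
```

```text
yaw y -0.15670658235777687 yaw x -0.14349432062346862 cen [0.64411411 0.16473925 0.0975    ]
handle [0.51578535 0.18523838 0.092     ] len 0.11876079720085363
knob [ 0.54754861 -0.11841227  0.11257966] 0.0015456530566687323
iso [ 0.58119765 -0.12215668  0.045     ] yaw [np.float64(-0.05836514119307851), np.float64(-0.04720103739707162)]
cen from handle [0.64419241 0.1649498  0.092     ] hinge [0.71827341 0.15324485 0.092     ]
0.113 [[0.1077, 0.0884], [0.0046, 0.001], [0.0873, 0.0703], [0.0297, 0.0226]] [0.68739943 0.20855699 0.67761365 0.64917377] 0.6918009758105411
0.7035649616351913
0.115 [[0.1068, 0.0875], [0.0035, -0.0001], [0.0864, 0.0693], [0.0287, 0.0215]] [ 0.68616602 -0.04067667  0.675937    0.64274824] 0.6918009758105399
0.7035649616351916
tip [0.63448364 0.28433323 0.17812314] 0.005366143093472313 -0.1032215003502096 0.11640537398574505
```

```bash
cat >> h.py <<'E'
def goto(p,rpy,s=None):
    "tool-axes shift (cm) and turn (deg) from the present measured pose, or from s=(pos,rpy)"
    if s is None: o=robot.observe();s=(o["tool_pos"],o["tool_rot"])
    R=Ro.from_euler("xyz",s[1]);Q=Ro.from_euler("xyz",rpy)
    print((R.inv().apply(np.array(p)-s[0])*100).round(2),np.degrees((R.inv()*Q).as_rotvec()).round(1))
E
python3 - <<'E'
from h import *
W=[((.202,.484,.226),(np.pi,0,2.747)),((.31,.28,.23),(np.pi,0,2.13)),((.40,.04,.23),(np.pi,0,1.52)),((.475,-.117,.2),(np.pi,0,1.52))]
for a,b in zip(W,W[1:]): goto(*b,s=a)
E
```

```text
[-17.81 -14.68  -0.4 ] [-0.  -0.  35.4]
[-25.12  -5.1   -0.  ] [-0. -0. 35.]
[-15.3    8.29   3.  ] [0. 0. 0.]
```

step_arm([
  {"delta_pos": [-3.6,-2.9,0],"dr": [0,0,7],"fingers": -1},
  {"delta_pos": [-7.1,-5.9,0],"dr": [0,0,14],"fingers": -0.5},
  {"delta_pos": [-10.7,-8.8,0],"dr": [0,0,21],"fingers": 0},
  {"delta_pos": [-14.2,-11.7,0],"dr": [0,0,28],"fingers": 0.5},
  {"delta_pos": [-17.8,-14.7,0],"dr": [0,0,35],"fingers": 1},
])

```text
time: 0.72
tool_pos: [0.31, 0.2791, 0.2265]
tool_rot: [-3.141, 0.0, 2.132]
contact_force: [1.6, -0.0, 1.7]
opening: 0.0564
grip_force: 0.0
```

step_arm([
  {"delta_pos": [-5,-1,0],"dr": [0,0,7],"fingers": 1},
  {"delta_pos": [-10,-2,0],"dr": [0,0,14],"fingers": 1},
  {"delta_pos": [-15,-3,0],"dr": [0,0,21],"fingers": 1},
  {"delta_pos": [-20,-4,0],"dr": [0,0,28],"fingers": 1},
  {"delta_pos": [-25,-5,0],"dr": [0,0,35],"fingers": 1},
])

```text
time: 1.35
tool_pos: [0.4015, 0.041, 0.2266]
tool_rot: [-3.142, -0.0, 1.521]
contact_force: [0.8, 0.4, 0.8]
opening: 0.0065
grip_force: 0.0
```

step_arm([
  {"delta_pos": [-4,2,0.6],"dr": [0,0,0],"fingers": 1},
  {"delta_pos": [-8,4,1.2],"dr": [0,0,0],"fingers": 1},
  {"delta_pos": [-12,6,1.8],"dr": [0,0,0],"fingers": 1},
  {"delta_pos": [-15.3,7.5,2.4],"dr": [0,0,0],"fingers": 1},
  {"delta_pos": [-15.3,7.5,3],"dr": [0,0,0],"fingers": 1},
])

```text
time: 1.98
tool_pos: [0.4697, -0.1156, 0.1959]
tool_rot: [-3.141, -0.0, 1.522]
contact_force: [-0.1, 0.9, -0.1]
opening: 0.0004
grip_force: 0.0
```

step_arm([
  {"delta_pos": [0,0,3.5],"dr": [0,0,0],"fingers": 1},
  {"delta_pos": [0,0,7],"dr": [0,0,0],"fingers": 1},
  {"delta_pos": [0,0,9.8],"dr": [0,0,0],"fingers": 1},
  {"delta_pos": [0,1,9.8],"dr": [0,0,0],"fingers": 1},
  {"delta_pos": [0,3,9.8],"dr": [0,0,0],"fingers": 1},
])

```text
time: 2.6
tool_pos: [0.5, -0.1146, 0.0997]
tool_rot: [3.141, -0.0, 1.525]
contact_force: [-0.4, -0.4, -0.3]
opening: 0.0003
grip_force: 0.0
```

step_arm([
  {"delta_pos": [0,1.3,0],"dr": [0,0,0],"fingers": 1},
  {"delta_pos": [0,2.6,0],"dr": [0,0,0],"fingers": 1},
  {"delta_pos": [0,3.9,0],"dr": [0,0,0],"fingers": 1},
  {"delta_pos": [0,5.2,0],"dr": [0,0,0],"fingers": 1},
  {"delta_pos": [0,6.3,0],"dr": [0,0,0],"fingers": 1},
])

```text
time: 3.22
tool_pos: [0.5631, -0.118, 0.0987]
tool_rot: [3.141, -0.0, 1.525]
contact_force: [-0.3, -0.0, 0.3]
opening: 0.0003
grip_force: 0.0
```

step_arm([
  {"delta_pos": [0,0.5,0],"dr": [0,0,0],"fingers": 1},
  {"delta_pos": [0,0.9,0],"dr": [0,0,0],"fingers": 1},
  {"delta_pos": [0,0.9,0],"dr": [0,0,0],"fingers": 1},
  {"delta_pos": [0,-1,0],"dr": [0,0,0],"fingers": 1},
  {"delta_pos": [0,-4,0],"dr": [0,0,0],"fingers": 1},
])

```text
time: 3.85
tool_pos: [0.5218, -0.1161, 0.0986]
tool_rot: [3.141, 0.0, 1.525]
contact_force: [0.6, -0.0, 0.4]
opening: 0.0007
grip_force: 0.0
```

```bash
python3 - <<'E'
from h import *
o=robot.observe();S=(o["tool_pos"],o["tool_rot"]);r=(np.pi,0,1.42)
W=[S,((.52,-.08,.2),S[1]),((.516,.185,.19),r)]
for a,b in zip(W,W[1:]): goto(*b,s=a)
t=viewer.read_camera("scene")[:,:,::-1];cv2.imwrite("pics/s1.png",cv2.resize(t[170:290,240:360],None,fx=4,fy=4))
E
```

```text
[  3.6   -0.34 -10.14] [0. 0. 0.]
[26.45 -1.61  1.  ] [ 0. -0.  6.]
```

View pics/s1.png

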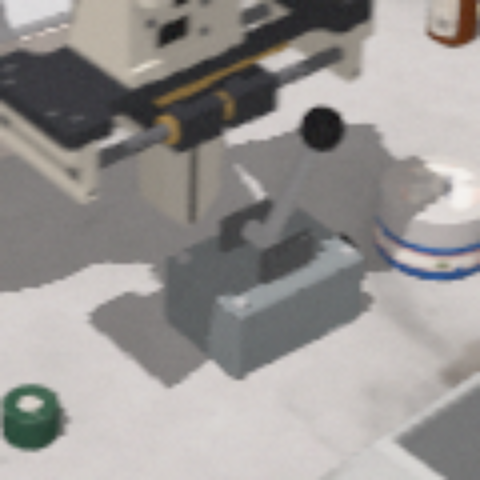

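The picture shows the lever leaning to the far side, with the knob at crop (320,130), so the isolator is off. The specimen and the pot have not moved.

step_arm([
  {"delta_pos": [0,0,-3],"dr": [0,0,0],"fingers": 1},
  {"delta_pos": [0,0,-7],"dr": [0,0,0],"fingers": 1},
  {"delta_pos": [1,0,-10],"dr": [0,0,0],"fingers": 0.5},
  {"delta_pos": [3.6,-0.3,-10],"dr": [0,0,0],"fingers": 0},
  {"delta_pos": [3.6,-0.3,-10],"dr": [0,0,0],"fingers": 0},
])

```text
time: 4.53
tool_pos: [0.5205, -0.0789, 0.1991]
tool_rot: [3.141, -0.0, 1.527]
contact_force: [0.2, -0.5, 0.6]
opening: 0.0256
grip_force: 0.0
```

step_arm([
  {"delta_pos": [5.5,-0.4,0],"dr": [0,0,1],"fingers": 0},
  {"delta_pos": [11,-0.7,0],"dr": [0,0,2],"fingers": 0},
  {"delta_pos": [16.5,-1,0],"dr": [0,0,4],"fingers": 0},
  {"delta_pos": [22,-1.3,0],"dr": [0,0,5],"fingers": 0},
  {"delta_pos": [26.4,-1.6,0],"dr": [0,0,6],"fingers": 0},
])

```text
time: 5.15
tool_pos: [0.5168, 0.1857, 0.1983]
tool_rot: [-3.141, 0.0, 1.42]
contact_force: [0.1, -0.5, 1.3]
opening: 0.0461
grip_force: 0.0
```

```bash
python3 - <<'E'
from h import *
o=robot.observe();print(o["tool_pos"],o["tool_rot"],o["opening"]);p=viewer.camera_params("wrist")
t=viewer.read_camera("wrist")[:,:,::-1];cv2.imwrite("pics/w1.png",t)
print(p["K"].round(1).tolist(),p["T"].round(4).tolist())
x=np.r_[np.cos(.15),-np.sin(.15),0];y=np.r_[-x[1],x[0],0];h=np.r_[.516,.185,.092]
for q in(h,h+.055*y,h-.055*y,h+[0,0,.0]+x*.205+y*.113):print(proj("w",q,p).round(1))
goto((.516,.185,.073),(np.pi,0,1.42))
E
```

```text
[0.51680385 0.18573941 0.19829968] [-3.14111383e+00  4.09685582e-04  1.42033912e+00] 0.04610087619045458
[[268.3, 0.0, 252.6], [0.0, 268.3, 186.6], [0.0, 0.0, 1.0]] [[0.9887, -0.1434, -0.0426, 0.5284], [-0.1496, -0.949, -0.2776, 0.2612], [-0.0006, 0.2809, -0.9598, 0.3571], [0.0, 0.0, 0.0, 1.0]]
[251.9 186.3]
[251.9 131.9]
[252.  234.8]
[476.9  67.1]
[-0.55  0.06 12.53] [-0.1 -0.1  0.1]
```

View pics/w1.png

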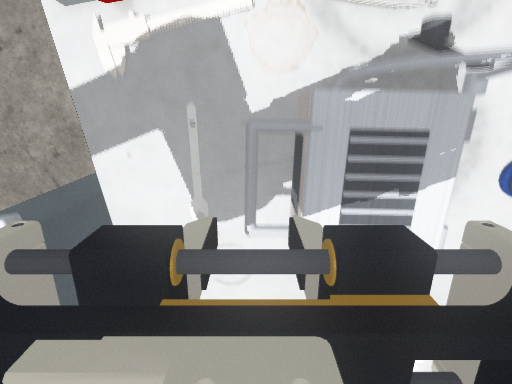

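The wrist view shows the bar at column 250, rows 125–233, where predicted (252), so I'm descending.

step_arm([
  {"delta_pos": [0,0,3.5],"dr": [0,0,0],"fingers": 0},
  {"delta_pos": [0,-0.1,7],"dr": [0,0,0],"fingers": 0},
  {"delta_pos": [0,-0.1,9],"dr": [0,0,0],"fingers": 0},
  {"delta_pos": [0,-0.1,11],"dr": [0,0,0],"fingers": 0},
  {"delta_pos": [0,-0.1,12.5],"dr": [0,0,0],"fingers": 0},
])

```text
time: 5.82
tool_pos: [0.5158, 0.1837, 0.0725]
tool_rot: [-3.14, 0.001, 1.42]
contact_force: [0.4, 0.1, -0.3]
opening: 0.046
grip_force: 0.0
```

step_arm([
  {"delta_pos": [0,0,0],"dr": [0,0,0],"fingers": 0.4},
  {"delta_pos": [0,0,0],"dr": [0,0,0],"fingers": 0.7},
  {"delta_pos": [0,0,0],"dr": [0,0,0],"fingers": 1},
  {"delta_pos": [0,0,0],"dr": [0,0,0],"fingers": 1},
  {"delta_pos": [0,0,0],"dr": [0,0,0],"fingers": 1},
], newtons=30)

```text
time: 6.45
tool_pos: [0.515, 0.1849, 0.074]
tool_rot: [-3.14, -0.0, 1.42]
contact_force: [-5.0, 2.1, 4.2]
opening: 0.0114
grip_force: 30.0
```

step_arm([
  {"delta_pos": [0,0.04,-1.2],"dr": [0,0,0],"fingers": 1},
  {"delta_pos": [0,0.15,-2.45],"dr": [0,0,0],"fingers": 1},
  {"delta_pos": [0,0.33,-3.7],"dr": [0,0,0],"fingers": 1},
  {"delta_pos": [0,0.59,-4.87],"dr": [0,0,0],"fingers": 1},
  {"delta_pos": [0,0.92,-6.06],"dr": [0,0,0],"fingers": 1},
])

```text
time: 7.08
tool_pos: [0.5233, 0.1833, 0.1347]
tool_rot: [-3.138, 0.001, 1.42]
contact_force: [-5.4, 2.3, -4.7]
opening: 0.0109
grip_force: 30.0
```

step_arm([
  {"delta_pos": [0,0.39,-1.16],"dr": [0,0,0],"fingers": 1},
  {"delta_pos": [0,0.85,-2.3],"dr": [0,0,0],"fingers": 1},
  {"delta_pos": [0,1.4,-3.41],"dr": [0,0,0],"fingers": 1},
  {"delta_pos": [0,2.0,-4.48],"dr": [0,0,0],"fingers": 1},
  {"delta_pos": [0,2.66,-5.52],"dr": [0,0,0],"fingers": 1},
])

```text
time: 7.7
tool_pos: [0.5478, 0.1792, 0.1898]
tool_rot: [-3.133, 0.002, 1.421]
contact_force: [-13.6, 0.8, 0.2]
opening: 0.011
grip_force: 30.0
```

```bash
python3 - <<'E'
from h import *
o=robot.observe();print(o["tool_pos"],o["tool_rot"],o["contact_force"],o["opening"],o["grip_force"])
t=viewer.read_camera("scene")[:,:,::-1];cv2.imwrite("raw_s2.png",t);a=cv2.resize(t[80:220,185:300],None,fx=4,fy=4,interpolation=cv2.INTER_CUBIC)
p=viewer.camera_params("wrist");np.savez("wp.npz",**p)
w=viewer.read_camera("wrist")[:,:,::-1];cv2.imwrite("raw_w2.png",w)
cv2.imwrite("pics/s2.png",np.hstack([a]));cv2.imwrite("pics/w2.png",cv2.resize(w,(800,600),interpolation=cv2.INTER_CUBIC))
E
```

```text
[0.54781939 0.17918684 0.18984991] [-3.13343211e+00  1.94617706e-03  1.42087859e+00] [-13.55106749   0.83909648   0.16905171] 0.010951310801655617 30.013079345226288
```

View pics/s2.png

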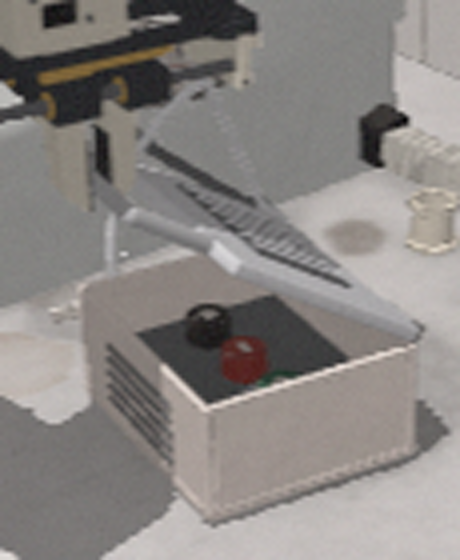

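View pics/w2.png

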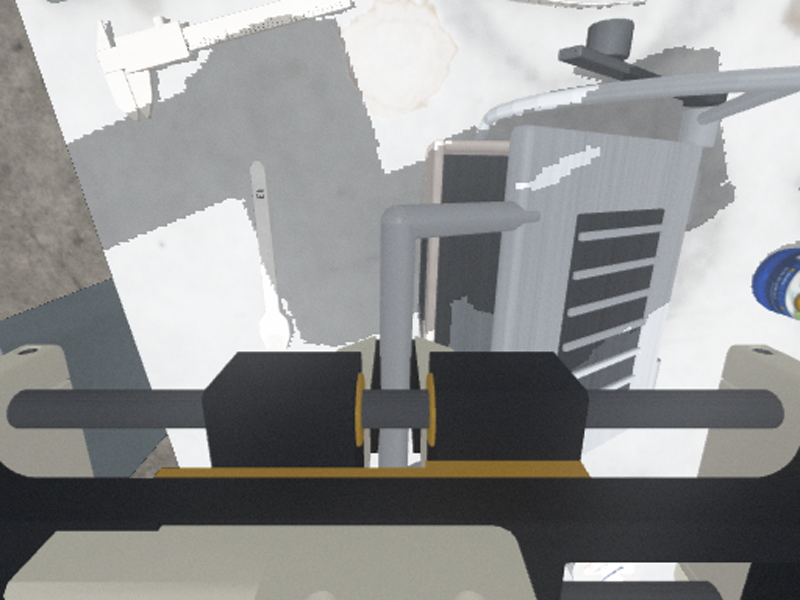

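```bash
python3 - <<'E'
from h import *
x=np.r_[np.cos(.15),-np.sin(.15),0];y=np.r_[-x[1],x[0],0];hp=np.r_[.516,.185,.092]+.205*x
s=cv2.imread("raw_scene.png");wp=dict(np.load("wp.npz"));w=cv2.imread("raw_w2.png")
x0,y0,X1,Y1=208,106,252,138
g=cv2.cvtColor(s,cv2.COLOR_BGR2GRAY)
m=np.zeros_like(g);m[y0:Y1,x0:X1]=(g[y0:Y1,x0:X1]<95)
k,l,st,ce=cv2.connectedComponentsWithStats(m);i=1+st[1:,4].argmax();v,u=np.where(l==i);print(st[i],g[y0:Y1,x0:X1].min())
sel=(u>214)&(u<240);f=cv2.fitLine(np.c_[u,v][sel].astype(np.float32),cv2.DIST_HUBER,0,.01,.01).ravel();print("line",f)
def plane(uv,off):
    o,d=ray("scene",uv);t=((hp+off*y-o)@y)/(d@y);X=o+t*d-hp;return np.array([-X@x,X[2]])
tu=u.min();ends=[(q,f[3]+(q-f[2])*f[1]/f[0]) for q in(tu,242)]
a,b=[plane(e,.111) for e in ends];print("marker pts",a,b,np.hypot(*a),"angle",np.arctan2(*(a-b)[::-1]),np.arctan2(*a[::-1]))
tw=(568/1.5625,59/1.5625);T,e=tri(("scene",ends[0]),("w",tw),P["scene"],wp);d=T-hp;print("tip",T,e,d@x,d@y,np.arctan2(T[2]-.092,-d@x),np.hypot(T[2]-.092,d@x))
# present lid in scene: right top edge by hand, s2 crop (185,80)x4
c=lambda X,Y:(185+(X+.5)/4-.5,80+(Y+.5)/4-.5)
for A,B in(((243,247),(415,323)),((245,270),(412,340))):
    a,b=plane(c(*A),-.09),plane(c(*B),-.09);print("lid edge",a,b,np.arctan2(*(a-b)[::-1]))
o=robot.observe();bar=o["tool_pos"]-Ro.from_euler("xyz",o["tool_rot"]).apply([0,0,.0188]);d=bar-hp;print("bar",bar,"theta",np.arctan2(d[2],-d@x),np.hypot(d[2],d@x),d@y)
E
```

```text
[222 116  27  19  90] 58
line [  0.8650037   0.5017655 230.64925   121.4757   ]
marker pts [0.08072709 0.06767358] [0.02252622 0.01920221] 0.10534029084733458 angle 0.6944405688717157 0.6976626988537633
tip [0.64776921 0.28281989 0.15584481] 0.02109593895050668 -0.08932843521028638 0.11641282807357242 0.6205369327711178 0.1097985847540027
lid edge [0.12372598 0.09437527] [0.00489659 0.00931668] 0.6212543406448581
lid edge [0.12289959 0.0794725 ] [ 0.00686402 -0.00213866] 0.6129565827594698
bar [0.54860249 0.17909157 0.20967929] theta 0.6003542279868832 0.20830596550449515 -0.0009700308167368706
```

step_arm([
  {"delta_pos": [0,0.2,-0.4],"dr": [0,0,0],"fingers": 1},
  {"delta_pos": [0,0.4,-0.8],"dr": [0,0,0],"fingers": 1},
  {"delta_pos": [0,0.7,-1.1],"dr": [0,0,0],"fingers": 1},
  {"delta_pos": [0,0.9,-1.4],"dr": [0,0,0],"fingers": 1},
  {"delta_pos": [0,0.9,-1.4],"dr": [0,0,0],"fingers": 1},
])

```text
time: 8.43
tool_pos: [0.5575, 0.1775, 0.2041]
tool_rot: [-3.136, 0.002, 1.421]
contact_force: [-12.0, -0.1, 1.0]
opening: 0.0109
grip_force: 30.0
```

```bash
python3 - <<'E'
from h import *
x=np.r_[np.cos(.15),-np.sin(.15),0];hp=np.r_[.516,.185,.092]+.205*x
o=robot.observe();bar=o["tool_pos"]-Ro.from_euler("xyz",o["tool_rot"]).apply([0,0,.0188]);d=bar-hp;print("bar",bar,"theta",np.arctan2(d[2],-d@x),np.arcsin(d[2]/.205),np.arcsin((o["tool_pos"][2]-.074)/.205),o["contact_force"])
t=viewer.read_camera("scene")[:,:,::-1];cv2.imwrite("raw_s3.png",t)
a=cv2.resize(t[85:180,200:300],None,fx=6,fy=6,interpolation=cv2.INTER_CUBIC);cv2.imwrite("pics/s3.png",a)
E
```

```text
bar [0.55762778 0.17754549 0.22288974] theta 0.6773927934055045 0.6925301994267916 0.687472503044239 [-12.00047971  -0.07659023   1.04498109]
```

View pics/s3.png

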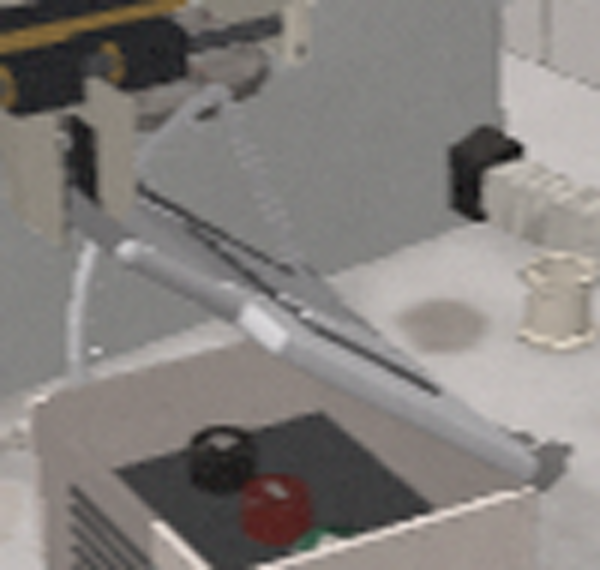

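```bash
python3 - <<'E'
from h import *
c=lambda X,Y:(200+(X+.5)/6-.5,85+(Y+.5)/6-.5)
s=cv2.imread("raw_scene.png");g=s.min(2)
for yaw in(-.165,-.15,-.135):
  x=np.r_[np.cos(yaw),np.sin(yaw),0];y=np.r_[-x[1],x[0],0];cen=np.r_[.6442,.1649,.092];hp=cen+.075*x
  def plane(uv,off):
    o,d=ray("scene",uv);t=((hp+off*y-o)@y)/(d@y);X=o+t*d-hp;return np.array([-X@x,X[2]])
  for A,B in(((287,308),(538,459)),((285,348),(522,482))):
    a,b=plane(c(*A),-.09),plane(c(*B),-.09);print(yaw,"lid edge",a.round(4),b.round(4),np.arctan2(*(a-b)[::-1]))
  f=(230.65,121.48);a,b=[plane((q,f[1]+(q-f[0])*.5801),.111) for q in(213,243)];print("marker",np.arctan2(*(a-b)[::-1]),a,np.arctan2(*a[::-1]))
# per-column marker centreline in first picture (dark-weighted) for a wider fit
g=cv2.cvtColor(s,cv2.COLOR_BGR2GRAY).astype(float);U=np.arange(213,243);V=[]
for u in U:
  v0=121.5+(u-230.65)*.58;r=np.arange(int(v0)-5,int(v0)+7);wt=np.clip(np.percentile(g[r,u],80)-8-g[r,u],0,None);V.append((wt*r).sum()/wt.sum())
p=np.polyfit(U,V,1);print("centre line",p[0],np.polyval(p,230.65),"resid",np.std(V-np.polyval(p,U)))
E
```

```text
-0.165 lid edge [0.1165 0.1066] [0.0019 0.0078] 0.7117912853660466
-0.165 lid edge [0.1179 0.0902] [ 0.0095 -0.0008] 0.698527448237144
marker 0.6935338394627006 [0.10702509 0.08839677] 0.6903616892681119
-0.15 lid edge [0.1182 0.107 ] [0.0025 0.007 ] 0.7126603440490098
-0.15 lid edge [0.1196 0.0905] [ 0.0102 -0.0015] 0.6997004070209111
marker 0.6944616272819233 [0.1055735  0.08862351] 0.6983363732394426
-0.135 lid edge [0.1199 0.1074] [0.0031 0.0063] 0.7134169460287725
-0.135 lid edge [0.1213 0.0909] [ 0.0109 -0.0022] 0.7007604127292082
marker 0.6952775016218049 [0.10412015 0.08884123] 0.7063818024395496
centre line 0.5903734963119471 121.412361689606 resid 0.5349412419245189
```

```bash
python3 -c "
from cell import robot
print(robot.hand_in())"
```

```text
the job is handed in; nothing more can be done
None
```

I threw the isolator to off first, then raised the lid; the arm is still holding it at about 0.69–0.70 rad against a marker measured at about 0.69–0.70 rad, and the job is handed in.

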